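# Open the clean-out tee: cradle it, unscrew its cap, hold the cap over the mouth

### The arm

A 6-joint arm with a two-finger parallel gripper is mounted at the origin on the work surface; the furniture and walls round the work are solid. World frame = base frame: x ahead of the robot, y to its left, z up, the work surface at z = 0. Lengths are in m, angles in rad, forces in N, time in s.
With the tool pointing down it reaches from about 0.275 to 0.75 m from the base axis. Payload 10.2 kg.
Tool frame: the origin (TCP) lies at the very end of the fingers, on their centre line; the grasp point (between the pads) lies 19 mm behind it (r.hold_point_z is the distance from the TCP to the grasp point, in m); z points along the fingers, y is the line along which they close (so a half turn about z gives the same grasp; the last joint's range is limited). The gripper opens to 88 mm and grips with 3 to 60 N. Pads are 18 mm wide; open, the fingers measure 123 mm over their backs; the gripper's body (75 mm by 187 mm) begins 45 mm behind the grasp point.
Start: joints at [-1.368, 0.313, 1.498, -0, 1.331, -0.223], TCP at [0.217, -0.478, 0.239] pointing down, gripper open.
Joint ranges: [-2.94, 2.94], [-0.97, 2.17], [0.19, 2.56], [-1.23, 4.37], [0.02, 3.11], [-2.88, 2.88]. Speed limits (rad/s): [2.39, 2.39, 3.01, 3.14, 3.14, 3.14].

### API

Orientations are given as a rotation vector (axis times angle).
In Python, from cell import r, eyes gives the robot as it stands.
- The arm moves only by the tool carry_out, never from a script. Its argument "steps" is one flat list of numbers, 7 for each row, row after row: the shift along the tool's x, y, z each as a share of 0.2 m, from -1 to 1, then the turn, a rotation vector about the tool's x, y, z each as a share of 90 degrees, from -1 to 1, then the opening, from -1 (shut) to 1 (fully open). In form: [dx, dy, dz, rx, ry, rz, fingers, dx, dy, dz, rx, ry, rz, fingers, ...]. A call has 1 to 5 rows; each row is the pose to reach, as a shift and turn from the pose commanded when the call began, along the tool's axes at that moment; what a row does not reach only later rows make up. A row lasts 1/10 s, in which the tool goes at most 50 mm and 8.59 degrees, less where a joint would pass 70% of its speed; a pose out of reach is approached as far as the arm can. A call with a number of a shift or a turn outside -1 to 1 is refused whole. A call with a gripper value outside its range is refused whole. The fingers move at their own pace and stop on an object; "force" is the grip in N (left out, the last holds). Time passes only in rows, so rows that repeat a pose let the fingers close. It gives the time, the measured TCP pose, the force, the opening and the grip force at its end, in the units of the state.
- r.state(): the state, without advancing time (a new reading comes with each control period).
- eyes.snapshot(name): name is "side" or "top"; returns a dict with "pixels" (384x512x3 uint8, blue, green, red), "depth" (384x512 float32, m along the optical axis (not along the pixel's ray), 0 where there is no reading), "mtx" (3x3 intrinsics, pixels), "D" ([k1, k2, p1, p2, k3] as OpenCV has them; the pictures are not rectified), "R" (3x3) and "t" (3): a world point X has camera coordinates R X + t. Camera axes: x right, y down, z forward; pixel columns grow to the right and rows downward; lengths in m; the calibration is good to about 2 mm. A picture is of the moment at which its call begins.
- r.hand_in(): hands the job in; it is judged then, once.
The state is a dict: "time": time; "q": joint angles; "joint_vel": joint speeds; "joint_torque": joint torques, N m; "tool_pos": TCP position; "ee_rot": TCP orientation; "wrist_force": force on the tool from outside, world axes, zero at the start; "wrist_torque": the same for the moment, N m; "finger_gap": finger opening in m; "grasp_force": force on a finger pad.
Only numpy, scipy, OpenCV 4.12 (cv2) and the standard library are available. Lean on these libraries where they do the work, as an engineer would, in place of code of your own. Each camera call takes 0.05 s, during which the arm holds its last target. There are 200 camera calls.

### The job

The duct's clean-out tee stands on end with its screw cap tight. Lay it down gently on its side in the wooden cradle, capped branch pointing straight up and the pipe settled in both V saddles, then unscrew the cap anticlockwise while the cradle braces the tee, turning no further than it takes for the thread to let go and without pulling the tee out of the cradle. Lift the cap straight off and finish still holding it in the gripper, level and centred just above the open mouth, clear of it by no more than about 3 cm; leave the other things on the bench where they are.

Things in the scene. Friction and masses are not known exactly. Their poses are not given: they have to be found in the camera images.
- tee: Grey plastic pipe tee, 0.24 kg, standing on one end of its run. Origin: where run and branch axes cross, mid-run. z = run axis (up at the start), x = out along the capped branch (level at the start). Run 210 mm long: pipe 50 mm diameter, an end sleeve 60 mm diameter, 40 mm long at each end (z 65 to 105 mm and -65 to -105 mm). Branch sleeve 58 mm diameter, out to 43 mm from the origin.
- tee_top (a point): Centre of the tee's upper end, 105 mm from its origin along z. This end sleeve can be taken across its 60 mm, square to the branch: with the gripper leaning 45 deg to the branch side (fingers pointing down and away from it), a quarter turn about the closing line lays the tee branch up, the gripper then leaning 45 deg the other way.
- tee_mouth (a point): Centre of the neck's open mouth, on the branch axis, 66 mm from the tee's origin; under the cap at the start. The threaded neck, 40 mm diameter (48 mm over the thread), runs from 43 mm out to this mouth.
- cap: Black screw cap, 0.04 kg, tight on the branch: ribbed skirt 60 mm diameter, plate, square head. Origin: centre of the skirt's lower edge, 50 mm from the tee's origin when closed (16 mm down past the mouth); x = its axis, out through the head. Closed, its axes are parallel to the tee's. Plate top at 21 mm, head top at 43 mm.
- cap_head (a point): Centre of the cap's square head, on the cap's axis 32 mm from the cap's origin. The head is 30 x 30 mm, 22 mm high (21 to 43 mm), its sides along the cap's y and z axes: take it here to turn the cap. The cap is tight: about 0.5 N m at first, easing over the first 35 deg; grip with 25 N or more.
- cap_mark (a point): Point at the cap's small raised round mark, on the plate, 21.5 mm off its axis along its -z, 21 mm above the lower edge; it turns with the cap. Two-start thread: anticlockwise seen from above the head, the cap rises 3 mm and is let go after 65 deg; between 70 and about 145 deg it lifts straight off; further on the lugs run into the next thread start.
- cradle: Wooden cradle fixed to the bench: base board 110 x 250 x 15 mm with two V saddles across it. Origin: centre of its underside, z up; the run lies along its y (long side), either way round. Saddles 88 mm wide, 18 mm thick, 47 mm either side of the middle, tops 67 mm above the bench, V walls 60 deg steep; each goes between branch sleeve and end sleeve with 8 mm play each way.
- cradle_axis (a point): Point over the middle of the cradle, 55 mm above the bench: the tee's origin comes to lie here when the 50 mm pipe rests in both V saddles.
- sanding_block: Bystander: loose sanding block, 65 x 112 x 35 mm. Origin: centre of its underside.
- short_offcut: Bystander: loose short wood offcut, 50 x 90 x 30 mm. Origin: centre of its underside.
- wood_wedge: Bystander: loose wooden wedge, 30 x 100 x 22 mm. Origin: centre of its underside.
Mind the look-alikes: they are no part of the job. Several things have the shape of the cap; the one meant has the colours described above. Several things have the shape of the tee; the one meant has the colours described above.

How it is judged:
By the outcome, as a careful person would: the job done as asked, in the order asked, and still so for the second after the job is handed in, while the arm keeps its last pose, push and grip.
It also fails if it takes over 61 s, if anything falls off the work surface, if the arm or the gripper's body presses on something with over 40 N, if the wrist force passes 120 N, or if a joint passes its speed limit or range.

## Working session

There is one attempt and no reset: what is moved stays moved. The work goes in short steps, Python scripts to look and compute and a tool call to move; the robot and the scene stay as the last step left them, time stands still between calls to the robot, and variables do not carry over. Pictures are saved under pics/ and viewed, at most 10 in all, crops included, and the job is handed in when it is done.

Besides the shell and the picture viewer there is one more tool, called after "Emit:" as name(argument=value, ...) on one line, values as JSON. carry_out: Moves the arm, as the interface text tells. Shift numbers are shares of 0.2 m and turn numbers shares of 90 degrees, none past 1 either way. Its arguments: {"type":"object","properties":{"steps":{"type":"array"},"force":{"type":"number"}},"required":["steps"]}

```bash
ls; mkdir -p pics; python3 - <<'E'
from cell import r,eyes
import cv2,numpy as np
ims=[]
for n in("side","top"):
    s=eyes.snapshot(n); np.savez(f"{n}0.npz",**s); cv2.imwrite(f"pics/{n}0.png",s["pixels"])
    print(n,s["mtx"].round(1).tolist(),s["D"],s["R"].round(3).tolist(),s["t"])
print(r.state(),r.hold_point_z)
E
```

```text
pics
side [[383.5, 0.0, 253.1], [0.0, 383.5, 194.8], [0.0, 0.0, 1.0]] [-0.07227764  0.          0.          0.          0.        ] [[-0.918, -0.396, -0.007], [-0.26, 0.616, -0.743], [0.299, -0.681, -0.669]] [0.47358765 0.22458243 0.97509106]
top [[418.2, 0.0, 251.3], [0.0, 418.2, 187.6], [0.0, 0.0, 1.0]] [-0.06778899  0.          0.          0.          0.        ] [[0.008, -1.0, 0.03], [-0.998, -0.01, -0.063], [0.063, -0.03, -0.998]] [-0.03006342  0.51593147  1.13439799]
{'time': 0.1, 'q': array([-1.36841157e+00,  3.13384647e-01,  1.49831829e+00, -1.74588717e-06,
        1.33100805e+00, -2.23412124e-01]), 'joint_vel': array([-1.58974986e-03, -4.91950358e-04, -2.00130138e-03,  2.11279239e-05,
        1.45153595e-03, -4.68588365e-04]), 'joint_torque': array([ 2.07172816e-03, -4.02814364e+01, -2.52643096e+01,  6.94876676e-02,
        3.42046749e-02, -5.06963192e-05]), 'tool_pos': array([ 0.21678936, -0.47792167,  0.23823923]), 'ee_rot': array([-3.06957048e+00, -6.63563354e-01, -1.57995922e-05]), 'wrist_force': array([-0.06379358,  0.37542059, -0.40334721]), 'wrist_torque': array([ 0.07445716,  0.01106014, -0.0209517 ]), 'grasp_force': 0.0, 'finger_gap': 0.08786478605859478} 0.0187
```

View pics/side0.png

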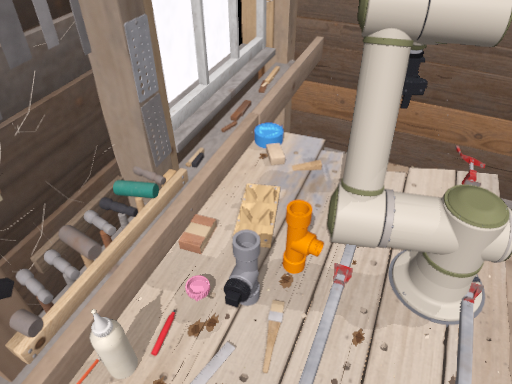

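View pics/top0.png

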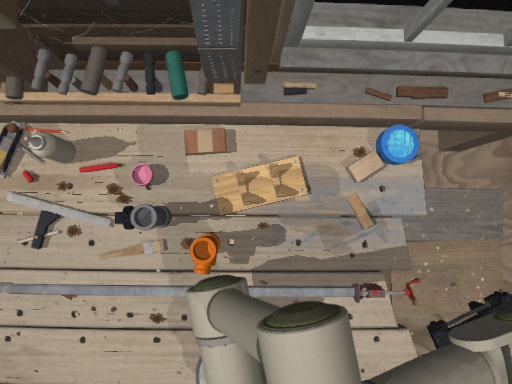

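Candidates for the tee: the grey tee with the black cap (side 246,265; top 150,216) and the orange tee with the orange cap (side 300,235; top 204,252). Loose caps: blue (top 398,145) and pink (top 142,174). Grey with black fits the description. I'll confirm it in a crop and measure.

```bash
cat > h.py <<'E'
import numpy as np,cv2
from scipy.spatial.transform import Rotation as Ro
def load(n): return dict(np.load(n))
def cloud(s):
    h,w=s["depth"].shape
    u,v=np.meshgrid(np.arange(w),np.arange(h))
    p=cv2.undistortPoints(np.stack([u,v],-1).reshape(-1,1,2).astype(float),s["mtx"],s["D"]).reshape(h,w,2)
    z=s["depth"][...,None]
    X=(np.concatenate([p*z,z],-1)-s["t"])@s["R"]
    X[s["depth"]==0]=np.nan
    return X
E
python3 - <<'E'
from h import *
from cell import r
print([a for a in dir(r) if a[0]!='_'])
s=load("top0.npz");X=cloud(s);a=load("side0.npz");Y=cloud(a)
c=np.hstack([cv2.resize(s["pixels"][150:260,90:320],None,fx=3,fy=3)[:330], ]) 
c2=cv2.resize(a["pixels"][175:315,180:340],None,fx=3,fy=3)
W=np.zeros((330+0,690,3),np.uint8); W[:]=c
W=np.vstack([cv2.resize(W,(460,220)),np.zeros((20,460,3),np.uint8),cv2.resize(c2,(400,350)) [:, :400].copy() if 0 else cv2.copyMakeBorder(cv2.resize(c2,(400,350)),0,0,0,60,0)])
cv2.imwrite("pics/crop0.png",W)
# tee top rim
for nm,P,b in(("top",X,(195,235,110,180)),("side",Y,(225,310,220,270))):
    Q=P[b[0]:b[1],b[2]:b[3]].reshape(-1,3)
    m=Q[:,2]>0.195
    q=Q[m]; print(nm,"rim",m.sum(),q.min(0),q.max(0),q.mean(0))
    ctr,rad=cv2.minEnclosingCircle(q[:,:2].astype(np.float32)); print(ctr,rad)
    px=(s if nm=="top" else a)["pixels"][b[0]:b[1],b[2]:b[3]].reshape(-1,3)
    d=(px.max(1)<60)&(Q[:,2]>0.06)&(Q[:,2]<.16); q=Q[d]; print("black",d.sum(),np.nanmin(q,0),np.nanmax(q,0),np.nanmedian(q,0))
for nm,P in(("top",X),("side",Y)):
    Q=P.reshape(-1,3); 
    m=(abs(Q[:,0]-.5)<.12)&(abs(Q[:,1]+.03)<.2)&(Q[:,2]>.058)&(Q[:,2]<.075); q=Q[m]
    print(nm,"saddle tops",m.sum()); 
    k=(Q[:,2]>.010)&(Q[:,2]<.08)&(abs(Q[:,0]-.5)<.15)&(abs(Q[:,1]+.03)<.2)
    np.save(nm+"cr.npy",Q[k])
    print(np.c_[q][::max(1,len(q)//25)].round(3).tolist())
E
```

```text
['MotionError', 'hand_in', 'hold_point_z', 'state']
top rim 293 [0.40509356 0.19619268 0.19532087] [0.46427941 0.25384024 0.21683074] [0.4356208  0.22358187 0.20862534]
(0.434942364692688, 0.22549261152744293) 0.030061013996601105
black 369 [0.40586283 0.20023608 0.06017582] [0.4608163  0.31735568 0.14164831] [0.43365029 0.28320146 0.12266884]
side rim 422 [0.40383595 0.19454291 0.19505989] [0.46286141 0.25541063 0.21259428] [0.43236081 0.22704673 0.20605681]
(0.43302032351493835, 0.22431811690330505) 0.031302791088819504
black 528 [0.40162659 0.27461416 0.0841583 ] [0.45768744 0.31935206 0.13557817] [0.42557894 0.29540225 0.11971175]
top saddle tops 146
[[0.579, -0.086, 0.064], [0.576, -0.083, 0.069], [0.574, -0.078, 0.065], [0.574, -0.091, 0.067], [0.571, -0.086, 0.065], [0.568, -0.081, 0.064], [0.566, -0.076, 0.061], [0.564, -0.081, 0.059], [0.553, 0.004, 0.072], [0.551, 0.009, 0.066], [0.549, 0.014, 0.066], [0.548, 0.001, 0.068], [0.546, 0.006, 0.064], [0.544, 0.012, 0.061], [0.544, -0.002, 0.059], [0.505, -0.103, 0.063], [0.502, -0.097, 0.064], [0.502, -0.111, 0.062], [0.5, -0.1
[... 276 characters left out ...]
ddle tops 113
[[0.578, -0.091, 0.065], [0.575, -0.085, 0.066], [0.573, -0.079, 0.068], [0.565, -0.092, 0.06], [0.571, -0.076, 0.067], [0.564, -0.089, 0.059], [0.493, -0.106, 0.069], [0.565, -0.083, 0.059], [0.492, -0.104, 0.068], [0.505, -0.104, 0.059], [0.492, -0.103, 0.064], [0.492, -0.097, 0.065], [0.494, -0.094, 0.063], [0.492, -0.095, 0.058], [0.551, 0.005, 0.067], [0.553, 0.008, 0.065], [0.544, -0.001, 0.06], [0.542, 0.01, 0.066], [0.474, -0.017, 0.068], [0.543, 0.015, 0.066], [0.476, -0.014, 0.066], [0.547, 0.014, 0.061], [0.482, -0.016, 0.059], [0.469, -0.013, 0.066], [0.476, -0.006, 0.065], [0.482, -0.007, 0.058], [0.469, -0.006, 0.064], [0.472, -0.004, 0.061], [0.38, 0.102, 0.073]]
```

View pics/crop0.png

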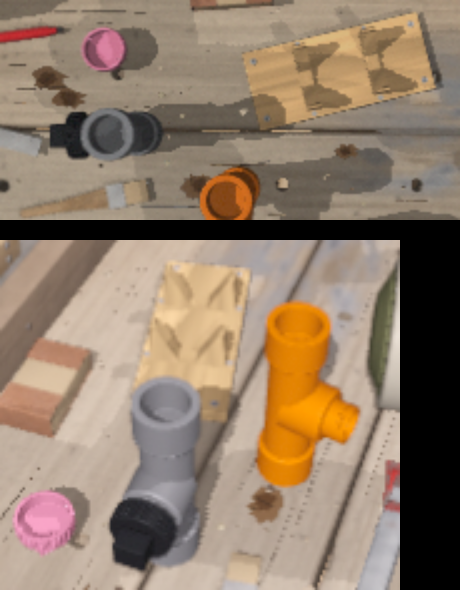

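The crop confirms the grey tee with the black screw cap: cap head at top (122,217) and run rim at top (150,215). The orange tee and the pink cap are look-alikes. Next I'll refine the branch direction and the cradle pose.

```bash
python3 - <<'E'
from h import *
from scipy.optimize import minimize
s=load("top0.npz");X=cloud(s);a=load("side0.npz");Y=cloud(a)
for nm,P,I in(("top",X,s),("side",Y,a)):
    Q=P.reshape(-1,3);px=I["pixels"].reshape(-1,3)
    near=(np.hypot(Q[:,0]-.434,Q[:,1]-.225)<.12)
    hd=near&(px.max(1)<70)&(Q[:,1]>.304)&(Q[:,2]>.085)&(Q[:,2]<.14)
    q=Q[hd];print(nm,"head",hd.sum(),q.min(0),q.max(0),np.median(q,0))
    ht=hd&(Q[:,2]>.112); print(" head top",ht.sum(),Q[ht].mean(0),Q[ht].min(0),Q[ht].max(0))
    # rim circle: known radius, top ring
    k=near&(Q[:,2]>.203)&(Q[:,2]<.216); c,rad=cv2.minEnclosingCircle(Q[k][:,:2].astype(np.float32)); print(" rim",c,rad)
    b=(Q[:,2]>.009)&(Q[:,2]<.075)&(abs(Q[:,0]-.524)<.11)&(abs(Q[:,1]+.048)<.16)
    # reject colours other than wood later
    box=cv2.minAreaRect(Q[b][:,:2].astype(np.float32));print(" board",b.sum(),box)
    e=near&(Q[:,2]>.175)&(Q[:,2]<.2); 
    t=(Q[:,2]>.058)&(Q[:,2]<.075)&(abs(Q[:,0]-.524)<.07)&(abs(Q[:,1]+.048)<.07)
    bt=minimize(lambda p:-0,[0]);q=Q[t][:,:2]
    def f(p):
        c,sn=np.cos(p[2]),np.sin(p[2]);d=q-p[:2];u=d@[c,sn];v=d@[-sn,c]
        ex=np.maximum(abs(u)-.044,0);ey=np.maximum(abs(abs(v)-.047)-.009,0);inn=np.maximum(.025-abs(u),0)
        return np.sum(np.minimum(ex**2+ey**2+inn**2,1e-4))+1e-3*np.sum(d.mean(0)**2)
    o=minimize(f,[.524,-.048,.25],method="Nelder-Mead",options=dict(xatol=1e-5,fatol=1e-12));print(" cradle",o.x,np.degrees(o.x[2]),o.fun)
E
```

```text
top head 56 [0.42044826 0.3042945  0.11672686] [0.44541775 0.31735568 0.12372189] [0.43293699 0.31103475 0.12000291]
 head top 56 [0.43292522 0.31094065 0.12022305] [0.42044826 0.3042945  0.11672686] [0.44541775 0.31735568 0.12372189]
 rim (0.4349476099014282, 0.22557376325130463) 0.03003530390560627
 board 3790 ((0.5563669800758362, -0.03471170365810394), (0.19667500257492065, 0.2710587978363037), 9.370265007019043)
 cradle [ 0.5239887  -0.04725955  0.24857534] 14.242317848109556 1.6590227390790998e-07
side head 161 [0.41461666 0.30401425 0.09377168] [0.44425646 0.31935206 0.12221843] [0.42768733 0.31638915 0.11698992]
 head top 102 [0.42902919 0.31235057 0.1184211 ] [0.41507227 0.30401425 0.11233704] [0.44425646 0.31880696 0.12221843]
 rim (0.4330686330795288, 0.22433772683143616) 0.03130325302481651
 board 2078 ((0.5651299357414246, -0.03331880271434784), (0.200940802693367, 0.25997769832611084), 14.155353546142578)
 cradle [ 0.52162819 -0.04790957  0.2513005 ] 14.398458209026735 1.0013078644502263e-05
```

```bash
cat >> h.py <<'E'
HP=.0187
def pose(x,y,z,al,th):
    "grasp point, azimuth of closing line (deg), lean (deg): returns TCP position, R"
    a,t=np.radians([al,th]); c=np.array([np.cos(a),np.sin(a),0]); b=np.array([-np.sin(a),np.cos(a),0])
    d=-np.cos(t)*np.array([0,0,1])-np.sin(t)*b
    R=np.c_[np.cross(c,d),c,d]
    return np.array([x,y,z])+HP*d,R
def inv(p,R):
    c,d=R[:,1],R[:,2]; al=np.degrees(np.arctan2(c[1],c[0])); b=np.array([-c[1],c[0],0])
    return np.r_[np.round(p-HP*d,4),round(al,2),round(float(np.degrees(np.arctan2(-d@b,-d[2]))),2),round(float(np.degrees(np.arcsin(c[2]))),2)]
def row(P0,P1):
    "row for carry_out"
    R0=P0[1]; v=R0.T@(P1[0]-P0[0])/.2; w=(Ro.from_matrix(R0).inv()*Ro.from_matrix(P1[1])).as_rotvec()/(np.pi/2)
    o=np.r_[v,w]; assert abs(o).max()<=1,o
    return o.round(3)
def app(P0,o): return P0[0]+P0[1]@(o[:3]*.2),P0[1]@Ro.from_rotvec(o[3:6]*np.pi/2).as_matrix()
def plan(P0,wps):
    for w in wps:
        o=row(P0,pose(*w)); P0=app(P0,o); print(w,o.tolist())
    np.savez("cmd.npz",p=P0[0],R=P0[1])
def cmd(): z=np.load("cmd.npz"); return z["p"],z["R"]
def meas():
    from cell import r
    s=r.state(); return s,(s["tool_pos"],Ro.from_rotvec(s["ee_rot"]).as_matrix())
def show():
    s,M=meas(); print("t",s["time"],"meas",inv(*M),"cmd",inv(*cmd()),"F",s["wrist_force"].round(1),"q",s["q"].round(2),"gap",round(s["finger_gap"],4),"g",round(s["grasp_force"],1))
E
python3 - <<'E'
from h import *
P0=(np.array([.217,-.478,.239]),meas()[1][1]); print(inv(*P0))
plan(P0,[(.33,-.38,.40,-60,0),(.40,-.23,.42,-45,0),(.44,-.08,.42,-30,0),(.44,.09,.42,-12,12),(.432,.25,.42,1.5,36),(.4315,.324,.296,1.5,45)])
E
```

```text
[ 2.170e-01 -4.780e-01  2.577e-01 -6.560e+01 -1.000e-02 -6.000e-02]
(0.33, -0.38, 0.4, -60, 0) [0.717, -0.214, -0.711, -0.001, -0.0, -0.062]
(0.4, -0.23, 0.42, -45, 0) [0.678, -0.474, -0.1, 0.0, -0.0, -0.167]
(0.44, -0.08, 0.42, -30, 0) [0.672, -0.389, -0.0, 0.0, -0.0, -0.167]
(0.44, 0.09, 0.42, -12, 12) [0.718, -0.419, -0.003, -0.021, -0.132, -0.199]
(0.432, 0.25, 0.42, 1.5, 36) [0.721, -0.192, -0.169, -0.061, -0.265, -0.138]
(0.4315, 0.324, 0.296, 1.5, 45) [0.649, 0.007, 0.284, 0.0, -0.1, -0.0]
```

Emit:
carry_out(steps=[0.717, -0.214, -0.711, 0, 0, -0.062, 1, 0.717, -0.214, -0.711, 0, 0, -0.062, 1, 0.717, -0.214, -0.711, 0, 0, -0.062, 1, 0.717, -0.214, -0.711, 0, 0, -0.062, 1, 0.717, -0.214, -0.711, 0, 0, -0.062, 1])

```text
time: 0.6
tool_pos: [0.3321, -0.3783, 0.3849]
ee_rot: [3.027, 0.816, 0.003]
wrist_force: [0.0, -0.6, -0.5]
finger_gap: 0.0882
grasp_force: 0.0
```

Emit:
carry_out(steps=[0.678, -0.474, -0.1, 0, 0, -0.167, 1, 0.678, -0.474, -0.1, 0, 0, -0.167, 1, 0.678, -0.474, -0.1, 0, 0, -0.167, 1, 0.678, -0.474, -0.1, 0, 0, -0.167, 1, 0.678, -0.474, -0.1, 0, 0, -0.167, 1])

```text
time: 1.1
tool_pos: [0.4003, -0.2287, 0.4007]
ee_rot: [-2.9, -1.207, 0.0]
wrist_force: [-0.5, -0.0, -0.2]
finger_gap: 0.0879
grasp_force: 0.0
```

```bash
python3 -c "
from h import *
show()"
```

```text
t 1.1 meas [ 4.003e-01 -2.287e-01  4.194e-01 -4.483e+01 -0.000e+00 -1.000e-02] cmd [4.316e-01 3.240e-01 2.959e-01 1.490e+00 4.496e+01 1.000e-02] F [-0.5 -0.  -0.2] q [-0.77  0.11  1.34  0.    1.7   0.01] gap 0.0879 g 0.0
```

Emit:
carry_out(steps=[0.672, -0.389, 0, 0, 0, -0.167, 1, 0.672, -0.389, 0, 0, 0, -0.167, 1, 0.672, -0.389, 0, 0, 0, -0.167, 1, 0.672, -0.389, 0, 0, 0, -0.167, 1, 0.672, -0.389, 0, 0, 0, -0.167, 1])

```text
time: 1.6
tool_pos: [0.4399, -0.0804, 0.4002]
ee_rot: [-2.719, -1.572, 0.002]
wrist_force: [-0.3, -0.0, -0.6]
finger_gap: 0.0881
grasp_force: 0.0
```

Emit:
carry_out(steps=[0.718, -0.419, -0.003, -0.021, -0.132, -0.199, 1, 0.718, -0.419, -0.003, -0.021, -0.132, -0.199, 1, 0.718, -0.419, -0.003, -0.021, -0.132, -0.199, 1, 0.718, -0.419, -0.003, -0.021, -0.132, -0.199, 1, 0.718, -0.419, -0.003, -0.021, -0.132, -0.199, 1])

```text
time: 2.1
tool_pos: [0.4394, 0.0862, 0.4008]
ee_rot: [2.331, 1.89, -0.246]
wrist_force: [0.0, -0.3, -0.2]
finger_gap: 0.0882
grasp_force: 0.0
```

Emit:
carry_out(steps=[0.721, -0.192, -0.169, -0.061, -0.265, -0.138, 1, 0.721, -0.192, -0.169, -0.061, -0.265, -0.138, 1, 0.721, -0.192, -0.169, -0.061, -0.265, -0.138, 1, 0.721, -0.192, -0.169, -0.061, -0.265, -0.138, 1, 0.721, -0.192, -0.169, -0.061, -0.265, -0.138, 1])

```text
time: 2.6
tool_pos: [0.4332, 0.2385, 0.4031]
ee_rot: [1.834, 1.884, -0.6]
wrist_force: [1.3, -1.1, 0.1]
finger_gap: 0.0879
grasp_force: 0.0
```

Emit:
carry_out(steps=[0.649, 0.007, 0.284, 0, -0.1, 0, 1, 0.649, 0.007, 0.284, 0, -0.1, 0, 1, 0.649, 0.007, 0.284, 0, -0.1, 0, 1, 0.649, 0.007, 0.284, 0, -0.1, 0, 1, 0.649, 0.007, 0.284, 0, -0.1, 0, 1])

```text
time: 3.1
tool_pos: [0.4333, 0.3083, 0.2839]
ee_rot: [1.739, 1.777, -0.718]
wrist_force: [0.2, 0.4, 0.9]
finger_gap: 0.0879
grasp_force: 0.0
```

```bash
python3 -c "
from h import *
from cell import eyes
show()
s=eyes.snapshot('side'); np.savez('side1.npz',**s); cv2.imwrite('pics/side1.png',s['pixels'])
plan(cmd(),[(.4345,.225,.197,1.5,45)])"
```

```text
t 3.1 meas [4.330e-01 3.215e-01 2.971e-01 1.250e+00 4.489e+01 3.000e-02] cmd [4.316e-01 3.240e-01 2.959e-01 1.490e+00 4.496e+01 1.000e-02] F [0.2 0.4 0.9] q [ 0.66  0.61  1.13 -0.64  1.88  0.59] gap 0.0879 g 0.0
(0.4345, 0.225, 0.197, 1.5, 45) [-0.001, 0.002, 0.7, 0.0, -0.0, -0.0]
```

View pics/side1.png

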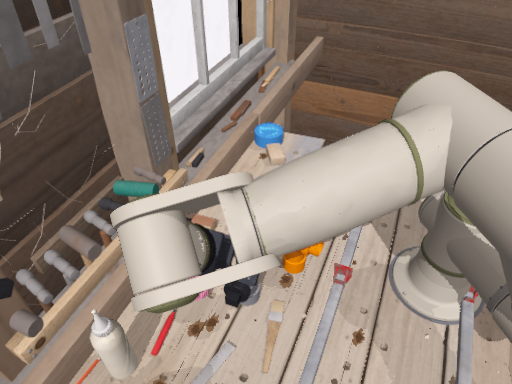

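The side view shows the arm leaning from the branch side, with the gripper near (225,245) above the tee and the cap at (240,285). I'll advance along the fingers.

Emit:
carry_out(steps=[0, 0, 0.12, 0, 0, 0, 1, 0, 0, 0.24, 0, 0, 0, 1, 0, 0, 0.36, 0, 0, 0, 1, 0, 0, 0.48, 0, 0, 0, 1, 0, 0.002, 0.55, 0, 0, 0, 1])

```text
time: 3.65
tool_pos: [0.4349, 0.2306, 0.2063]
ee_rot: [1.739, 1.777, -0.715]
wrist_force: [-0.4, 0.1, -0.2]
finger_gap: 0.0883
grasp_force: 0.0
```

Emit:
carry_out(steps=[0, 0, 0.05, 0, 0, 0, 1, 0, 0, 0.1, 0, 0, 0, 1, 0, 0, 0.15, 0, 0, 0, 1, 0, 0, 0.15, 0, 0, 0, 1, 0, 0, 0.15, 0, 0, 0, 1])

```text
time: 4.15
tool_pos: [0.4348, 0.2121, 0.1837]
ee_rot: [1.735, 1.78, -0.717]
wrist_force: [0.4, 0.7, 0.6]
finger_gap: 0.0882
grasp_force: 0.0
```

```bash
python3 -c "
from h import *
show()"
```

```text
t 4.15 meas [4.344e-01 2.253e-01 1.969e-01 1.490e+00 4.492e+01 1.000e-02] cmd [4.346e-01 2.250e-01 1.970e-01 1.490e+00 4.496e+01 1.000e-02] F [0.4 0.7 0.6] q [ 0.53  0.55  1.49 -0.67  1.55  0.68] gap 0.0882 g 0.0
```

Emit:
carry_out(steps=[0, 0, 0, 0, 0, 0, -1, 0, 0, 0, 0, 0, 0, -1, 0, 0, 0, 0, 0, 0, -1, 0, 0, 0, 0, 0, 0, -1, 0, 0, 0, 0, 0, 0, -1], force=55)

```text
time: 4.65
tool_pos: [0.4347, 0.2121, 0.1835]
ee_rot: [1.734, 1.781, -0.717]
wrist_force: [0.4, -0.5, 1.0]
finger_gap: 0.0587
grasp_force: 55.0
```

```bash
python3 -c "
from h import *
show()
plan(cmd(),[(.4345,.225,.255,1.5,45)])
P=cmd()
import numpy as np
# final: cradle centre, yaw
c=np.array([.523,-.0475]);y=14.3
a=np.radians(y);b=np.array([-np.sin(a),np.cos(a)])
f=c-.092*b;print('final gp',f)
plan(P,[(.45,.16,.30,1.5,22),(.47,.08,.30,5,0),(.50,-.03,.28,10,-22),(.53,-.10,.22,14.3,-43),(f[0],f[1],.100,14.3,-45),(f[0],f[1],.063,14.3,-45)])"
```

```text
t 4.65 meas [ 0.4343  0.2253  0.1967  1.51   44.94   -0.    ] cmd [4.346e-01 2.250e-01 1.970e-01 1.490e+00 4.496e+01 1.000e-02] F [ 0.4 -0.5  1. ] q [ 0.53  0.55  1.49 -0.67  1.55  0.68] gap 0.0587 g 55.0
(0.4345, 0.225, 0.255, 1.5, 45) [-0.205, -0.0, -0.205, 0.0, -0.0, -0.0]
final gp [ 0.54572391 -0.13664945]
(0.45, 0.16, 0.3, 1.5, 22) [-0.354, 0.069, 0.064, 0.0, 0.255, -0.0]
(0.47, 0.08, 0.3, 5, 0) [-0.338, 0.089, 0.144, -0.007, 0.244, -0.038]
(0.5, -0.03, 0.28, 10, -22) [-0.526, 0.099, 0.094, 0.01, 0.245, -0.055]
(0.53, -0.1, 0.22, 14.3, -43) [-0.423, 0.083, 0.133, 0.026, 0.233, -0.041]
(np.float64(0.5457239091704924), np.float64(-0.13664944728943199), 0.1, 14.3, -45) [-0.55, 0.03, 0.304, 0.0, 0.022, 0.0]
(np.float64(0.5457239091704924), np.float64(-0.13664944728943199), 0.063, 14.3, -45) [-0.13, -0.0, 0.131, 0.0, 0.0, 0.0]
```

Emit:
carry_out(steps=[-0.03, 0, -0.03, 0, 0, 0, -1, -0.07, 0, -0.07, 0, 0, 0, -1, -0.12, 0, -0.12, 0, 0, 0, -1, -0.17, 0, -0.17, 0, 0, 0, -1, -0.205, 0, -0.205, 0, 0, 0, -1])

```text
time: 5.15
tool_pos: [0.4348, 0.2121, 0.2432]
ee_rot: [1.735, 1.78, -0.715]
wrist_force: [0.6, -0.4, -3.5]
finger_gap: 0.0587
grasp_force: 55.0
```

```bash
python3 -c "
from h import *
from cell import eyes
show()
s=eyes.snapshot('side'); cv2.imwrite('pics/side2.png',cv2.resize(s['pixels'][170:330,140:360],None,fx=3,fy=3))"
```

```text
t 5.15 meas [ 0.4345  0.2252  0.2564  1.49   44.89    0.08  ] cmd [  0.5457  -0.1366   0.0631  14.3    -44.98     0.05  ] F [ 0.6 -0.4 -3.5] q [ 0.53  0.49  1.43 -0.67  1.65  0.6 ] gap 0.0587 g 55.0
```

View pics/side2.png

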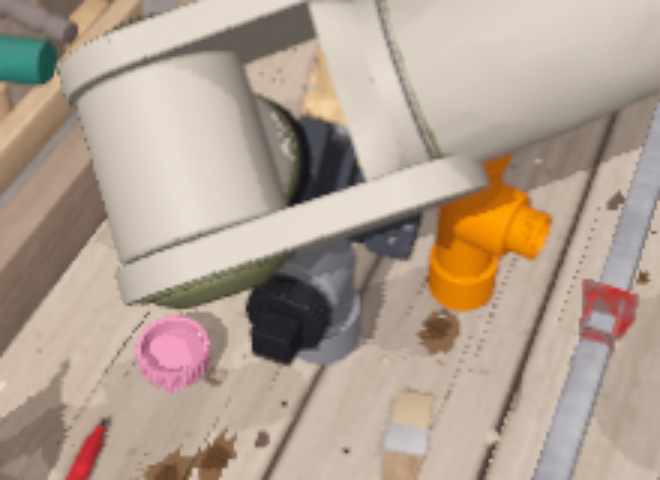

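The tee hangs upright in the grip (crop: cap at 285,320, base at 335,335), and the wrist force of -3.5 N fits its weight. Now I'll turn it.

Emit:
carry_out(steps=[-0.07, 0.014, 0.013, 0, 0.051, 0, -1, -0.142, 0.028, 0.026, 0, 0.102, 0, -1, -0.212, 0.041, 0.038, 0, 0.153, 0, -1, -0.283, 0.055, 0.051, 0, 0.204, 0, -1, -0.354, 0.069, 0.064, 0, 0.255, 0, -1])

```text
time: 5.7
tool_pos: [0.4499, 0.1527, 0.2829]
ee_rot: [1.984, 2.037, -0.382]
wrist_force: [0.8, -0.5, -3.6]
finger_gap: 0.0589
grasp_force: 55.0
```

Emit:
carry_out(steps=[-0.068, 0.018, 0.029, -0.001, 0.049, -0.008, -1, -0.135, 0.036, 0.058, -0.003, 0.098, -0.015, -1, -0.203, 0.053, 0.086, -0.004, 0.146, -0.023, -1, -0.27, 0.071, 0.115, -0.006, 0.195, -0.03, -1, -0.338, 0.089, 0.144, -0.007, 0.244, -0.038, -1])

```text
time: 6.2
tool_pos: [0.4695, 0.0794, 0.2812]
ee_rot: [-2.121, -2.315, -0.002]
wrist_force: [0.3, 0.1, -2.9]
finger_gap: 0.0591
grasp_force: 55.0
```

Emit:
carry_out(steps=[-0.105, 0.02, 0.019, 0.002, 0.049, -0.011, -1, -0.21, 0.04, 0.038, 0.004, 0.098, -0.022, -1, -0.316, 0.059, 0.056, 0.006, 0.147, -0.033, -1, -0.421, 0.079, 0.075, 0.008, 0.196, -0.044, -1, -0.526, 0.099, 0.094, 0.01, 0.245, -0.055, -1])

```text
time: 6.7
tool_pos: [0.4984, -0.0242, 0.2623]
ee_rot: [-1.815, -2.164, -0.356]
wrist_force: [-0.6, 0.2, -2.7]
finger_gap: 0.059
grasp_force: 55.0
```

Emit:
carry_out(steps=[-0.085, 0.017, 0.027, 0.005, 0.047, -0.008, -1, -0.169, 0.033, 0.053, 0.01, 0.093, -0.016, -1, -0.254, 0.05, 0.08, 0.016, 0.14, -0.025, -1, -0.338, 0.066, 0.106, 0.021, 0.186, -0.033, -1, -0.423, 0.083, 0.133, 0.026, 0.233, -0.041, -1])

```text
time: 7.2
tool_pos: [0.5267, -0.0884, 0.2053]
ee_rot: [-1.522, -1.96, -0.602]
wrist_force: [0.0, -0.5, -3.1]
finger_gap: 0.0588
grasp_force: 55.0
```

```bash
python3 -c "
from h import *
from cell import eyes
show()
for n in ('side','top'):
    s=eyes.snapshot(n); np.savez(n+'3.npz',**s); 
    cv2.imwrite('pics/%s3.png'%n,s['pixels'])
a=cv2.imread('pics/side3.png')[130:330,170:370];b=cv2.imread('pics/top3.png')[110:310,150:350]
cv2.imwrite('pics/both3.png',cv2.resize(np.hstack([a,b]),None,fx=2,fy=2))"
```

```text
t 7.2 meas [ 5.299e-01 -1.008e-01  2.190e-01  1.434e+01 -4.311e+01  3.000e-02] cmd [  0.5457  -0.1366   0.0631  14.3    -44.98     0.05  ] F [ 0.  -0.5 -3.1] q [-0.61  0.61  1.31  0.48  1.8  -0.89] gap 0.0588 g 55.0
```

View pics/both3.png

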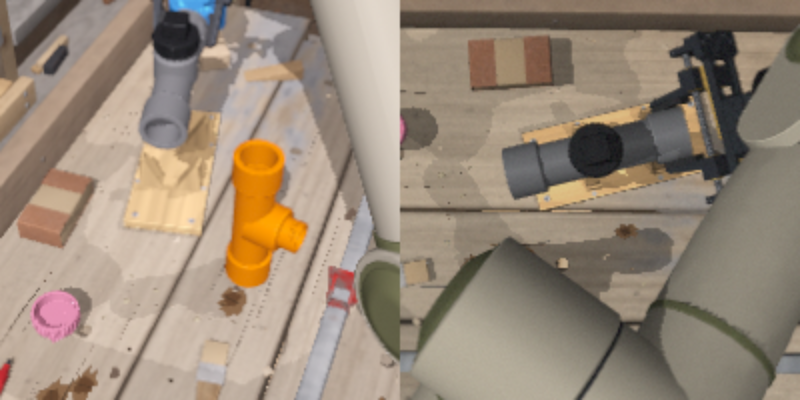

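The side and top views show the tee nearly level over the cradle, cap up (crop: side 175,35; top 597,150). I'll fit its held pose before lowering.

```bash
cat > fit.py <<'E'
from h import *
from scipy.optimize import least_squares
def cyl(P,ax,r,a,b):
    i=[k for k in range(3) if k!=ax]; d=np.hypot(P[:,i[0]],P[:,i[1]])-r; e=np.maximum(a-P[:,ax],P[:,ax]-b)
    return np.where((d>0)&(e>0),np.hypot(d,e),np.maximum(d,e))
def sdf(P,cap=True):
    L=[cyl(P,2,.025,-.105,.105),cyl(P,2,.03,.065,.105),cyl(P,2,.03,-.105,-.065),cyl(P,0,.029,0,.043)]
    if cap:
        L.append(cyl(P,0,.03,.05,.071)); q=np.abs(P-[.082,0,0])-[.011,.015,.015]; L.append(np.linalg.norm(np.maximum(q,0),axis=1)+np.minimum(q.max(1),0))
    return np.min(L,0)
def fit(files,o,zt,up=(0,0,1)):
    "tee pose from clouds; zt=guess of tee z, returns origin,R"
    zt=np.array(zt)/np.linalg.norm(zt); x=np.array(up)-np.dot(up,zt)*zt; x/=np.linalg.norm(x); R0=np.c_[x,np.cross(zt,x),zt]
    Q=[]
    for f in files:
        s=load(f); X=cloud(s).reshape(-1,3); px=s["pixels"].reshape(-1,3).astype(int)
        grey=(px.max(1)-px.min(1)<28)
        Q.append(X[grey&np.isfinite(X[:,0])])
    Q=np.vstack(Q); L=(Q-o)@R0; Q=Q[(np.abs(sdf(L))<.012)&(L[:,2]<.06)]
    def res(p):
        R=Ro.from_rotvec(p[3:]).as_matrix()@R0; return sdf((Q-o-p[:3])@R)
    s=least_squares(res,np.zeros(6),loss="soft_l1",f_scale=.002); R=Ro.from_rotvec(s.x[3:]).as_matrix()@R0
    O=o+s.x[:3]; print("n",len(Q),"rms",np.sqrt(np.mean(s.fun**2)).round(4),"origin",O.round(4),"zt",R[:,2].round(4),"az(-zt)",np.degrees(np.arctan2(-R[1,2],-R[0,2])).round(2),"branch",R[:,0].round(4))
    return O,R
E
python3 - <<'E'
from fit import *
s,M=meas(); gp=M[0]-HP*M[1][:,2]
a=np.radians(14.3);b=np.array([-np.sin(a),np.cos(a),0]);t=np.radians(2)
zt=-b*np.cos(t)+0*np.array([0,0,1])
for f in (["top3.npz"],["side3.npz"],["top3.npz","side3.npz"]): fit(f,gp-.092*zt,zt)
E
```

```text
n 1692 rms 0.0013 origin [ 0.508  -0.0128  0.2088] zt [ 0.2428 -0.9688  0.05  ] az(-zt) 104.07 branch [-0.0276  0.0446  0.9986]
n 1470 rms 0.0026 origin [ 0.5064 -0.0124  0.2121] zt [ 0.2445 -0.9684  0.0496] az(-zt) 104.17 branch [-0.0219  0.0456  0.9987]
n 3162 rms 0.0024 origin [ 0.5072 -0.0119  0.2097] zt [ 0.2461 -0.9683  0.0414] az(-zt) 104.26 branch [-0.0292  0.0353  0.9989]
```

```bash
cat >> h.py <<'E'
def tilt(P,phi):
    "roll the tool about the level axis b through the grasp point by phi deg"
    p,R=P; g=p-HP*R[:,2]; c=R[:,1]; b=np.array([-c[1],c[0],0]); b/=np.linalg.norm(b)
    R=Ro.from_rotvec(b*np.radians(phi)).as_matrix()@R
    return g+HP*R[:,2],R
E
python3 - <<'E'
from h import *
P0=app(pose(.53,-.10,.22,14.3,-43),np.zeros(6))  # last command
T=[tilt(pose(.5457,-.1366,z,14.3,-45.7),.9) for z in (.15,.095)]
for t in T:
    o=row(P0,t); print(o.tolist()); P0=app(P0,o)
np.savez("cmd.npz",p=P0[0],R=P0[1])
E
```

```text
[-0.378, 0.03, 0.122, 0.007, 0.03, 0.007]
[-0.197, 0.004, 0.192, 0.0, -0.0, -0.0]
```

Emit:
carry_out(steps=[-0.07, 0.006, 0.024, 0.001, 0.006, 0.001, -1, -0.15, 0.012, 0.049, 0.003, 0.012, 0.003, -1, -0.23, 0.018, 0.073, 0.004, 0.018, 0.004, -1, -0.31, 0.024, 0.098, 0.006, 0.024, 0.006, -1, -0.378, 0.03, 0.122, 0.007, 0.03, 0.007, -1])

```text
time: 7.8
tool_pos: [0.5422, -0.1234, 0.1359]
ee_rot: [-1.499, -1.918, -0.613]
wrist_force: [-0.3, 0.3, -3.0]
finger_gap: 0.059
grasp_force: 55.0
```

Emit:
carry_out(steps=[-0.04, 0, 0.04, 0, 0, 0, -1, -0.09, 0.001, 0.09, 0, 0, 0, -1, -0.14, 0.002, 0.14, 0, 0, 0, -1, -0.18, 0.003, 0.18, 0, 0, 0, -1, -0.197, 0.004, 0.192, 0, 0, 0, -1])

```text
time: 8.3
tool_pos: [0.5417, -0.123, 0.0801]
ee_rot: [-1.498, -1.915, -0.614]
wrist_force: [0.2, -0.2, -2.7]
finger_gap: 0.0589
grasp_force: 55.0
```

```bash
python3 - <<'E'
from fit import *
from cell import eyes
show()
s,M=meas(); gp=M[0]-HP*M[1][:,2]
for n in('top','side'): np.savez(n+'4.npz',**eyes.snapshot(n))
a=np.radians(14.3);zt=-np.array([-np.sin(a),np.cos(a),0])
for f in (["top4.npz"],["side4.npz"],["top4.npz","side4.npz"]): fit(f,gp-.092*zt-[0,0,.004],zt)
E
```

```text
t 8.3 meas [  0.5452  -0.1359   0.0931  14.31   -45.78    -0.93  ] cmd [  0.5457  -0.1366   0.095   14.29   -45.7     -0.89  ] F [ 0.2 -0.2 -2.7] q [-0.64  0.84  1.27  0.46  1.69 -0.99] gap 0.0589 g 55.0
n 1210 rms 0.0016 origin [ 0.5232 -0.046   0.0904] zt [ 0.2448 -0.9695  0.0099] az(-zt) 104.17 branch [0.0033 0.0111 0.9999]
n 1173 rms 0.0025 origin [ 0.5217 -0.0473  0.0904] zt [ 0.2455 -0.9694  0.005 ] az(-zt) 104.21 branch [0.0019 0.0057 1.    ]
n 2383 rms 0.0022 origin [ 0.5228 -0.047   0.0905] zt [ 0.2491 -0.9685  0.0072] az(-zt) 104.42 branch [-0.0145  0.0037  0.9999]
```

Emit:
carry_out(steps=[-0.028, 0, 0.028, 0, 0, 0, -1, -0.056, 0.001, 0.056, 0, 0, 0, -1, -0.084, 0.002, 0.082, 0, 0, 0, -1, -0.1, 0.002, 0.098, 0, 0, 0, -1, -0.107, 0.002, 0.105, 0, 0, 0, -1])

```text
time: 8.9
tool_pos: [0.5418, -0.1232, 0.0507]
ee_rot: [-1.499, -1.915, -0.615]
wrist_force: [-1.2, -0.5, -2.9]
finger_gap: 0.0589
grasp_force: 55.0
```

Emit:
carry_out(steps=[-0.004, 0, 0.004, 0, 0, 0, -1, -0.007, 0, 0.007, 0, 0, 0, -1, -0.011, 0, 0.011, 0, 0, 0, -1, -0.011, 0, 0.011, 0, 0, 0, -1, -0.011, 0, 0.011, 0, 0, 0, -1])

```text
time: 9.4
tool_pos: [0.5419, -0.1233, 0.0483]
ee_rot: [-1.499, -1.916, -0.615]
wrist_force: [-0.2, -0.2, -3.1]
finger_gap: 0.0589
grasp_force: 55.0
```

```bash
python3 -c "
from h import *
show()"
```

```text
t 9.4 meas [  0.5454  -0.1363   0.0614  14.29   -45.71    -0.86  ] cmd [  0.5457  -0.1366   0.095   14.29   -45.7     -0.89  ] F [-0.2 -0.2 -3.1] q [-0.64  0.89  1.28  0.46  1.64 -1.01] gap 0.0589 g 55.0
```

Emit:
carry_out(steps=[-0.004, 0, 0.004, 0, 0, 0, -1, -0.007, 0, 0.007, 0, 0, 0, -1, -0.011, 0, 0.011, 0, 0, 0, -1, -0.011, 0, 0.011, 0, 0, 0, -1])

```text
time: 9.8
tool_pos: [0.5418, -0.1232, 0.045]
ee_rot: [-1.499, -1.916, -0.615]
wrist_force: [-0.8, 1.2, -3.5]
finger_gap: 0.0589
grasp_force: 55.0
```

Emit:
carry_out(steps=[-0.004, 0, 0.004, 0, 0, 0, -1, -0.004, 0, 0.004, 0, 0, 0, -1, -0.004, 0, 0.004, 0, 0, 0, -1])

```text
time: 10.1
tool_pos: [0.5419, -0.1233, 0.044]
ee_rot: [-1.499, -1.916, -0.615]
wrist_force: [1.4, -0.1, -2.0]
finger_gap: 0.0591
grasp_force: 55.0
```

```bash
python3 -c "
from h import *
show()"
```

```text
t 10.1 meas [  0.5454  -0.1362   0.0571  14.28   -45.72    -0.85  ] cmd [  0.5457  -0.1366   0.095   14.29   -45.7     -0.89  ] F [ 1.4 -0.1 -2. ] q [-0.64  0.9   1.28  0.46  1.64 -1.02] gap 0.0591 g 55.0
```

Contact is starting (Fz has eased to -2.0 N), so I'll go 1 mm at a time.

Emit:
carry_out(steps=[-0.004, 0, 0.004, 0, 0, 0, -1, -0.004, 0, 0.004, 0, 0, 0, -1, -0.004, 0, 0.004, 0, 0, 0, -1])

```text
time: 10.4
tool_pos: [0.5421, -0.1233, 0.0433]
ee_rot: [-1.499, -1.916, -0.616]
wrist_force: [3.3, 0.7, 4.3]
finger_gap: 0.0585
grasp_force: 55.0
```

Emit:
carry_out(steps=[-0.004, 0, 0.004, 0, 0, 0, -1, -0.004, 0, 0.004, 0, 0, 0, -1, -0.004, 0, 0.004, 0, 0, 0, -1])

```text
time: 10.7
tool_pos: [0.5421, -0.1234, 0.0427]
ee_rot: [-1.499, -1.916, -0.616]
wrist_force: [2.8, -1.4, 9.0]
finger_gap: 0.0592
grasp_force: 55.0
```

```bash
python3 - <<'E'
from fit import *
from cell import eyes
show()
for n in('top','side'): np.savez(n+'5.npz',**eyes.snapshot(n))
a=np.radians(14.3);zt=-np.array([-np.sin(a),np.cos(a),0])
for f in (["top5.npz"],["side5.npz"],["top5.npz","side5.npz"]): fit(f,np.array([.523,-.0475,.055]),zt)
E
```

```text
t 10.7 meas [  0.5456  -0.1363   0.0557  14.28   -45.73    -0.8   ] cmd [  0.5457  -0.1366   0.095   14.29   -45.7     -0.89  ] F [ 2.8 -1.4  9. ] q [-0.64  0.9   1.28  0.46  1.64 -1.02] gap 0.0592 g 55.0
n 925 rms 0.0017 origin [ 0.5236 -0.0457  0.0556] zt [ 0.2458 -0.9691 -0.0192] az(-zt) 104.23 branch [ 0.0141 -0.0162  0.9998]
n 1106 rms 0.0026 origin [ 0.5221 -0.0474  0.056 ] zt [ 0.2449 -0.9691 -0.0291] az(-zt) 104.18 branch [ 0.0081 -0.028   0.9996]
n 2031 rms 0.0023 origin [ 0.5231 -0.0472  0.0558] zt [ 0.2535 -0.967  -0.0272] az(-zt) 104.69 branch [-0.0073 -0.03    0.9995]
```

Emit:
carry_out(steps=[0.006, 0, -0.006, 0, 0, 0, -1, 0.006, 0, -0.006, 0, 0, 0, -1, 0.006, 0, -0.006, 0, 0, 0, -1])

```text
time: 11.1
tool_pos: [0.542, -0.1233, 0.0435]
ee_rot: [-1.499, -1.916, -0.615]
wrist_force: [4.1, 0.7, 2.9]
finger_gap: 0.0585
grasp_force: 55.0
```

Emit:
carry_out(steps=[0, 0, 0, 0, 0, 0, 0.5, 0, 0, 0, 0, 0, 0, 0.7, 0, 0, 0, 0, 0, 0, 1, 0, 0, 0, 0, 0, 0, 1, 0, 0, 0, 0, 0, 0, 1])

```text
time: 11.6
tool_pos: [0.5417, -0.1233, 0.0433]
ee_rot: [-1.499, -1.916, -0.615]
wrist_force: [0.2, -0.3, -0.2]
finger_gap: 0.0883
grasp_force: 0.0
```

```bash
python3 - <<'E'
from fit import *
from cell import eyes
show()
for n in('top','side'): np.savez(n+'6.npz',**eyes.snapshot(n))
a=np.radians(14.3);zt=-np.array([-np.sin(a),np.cos(a),0])
for f in (["top6.npz"],["side6.npz"],["top6.npz","side6.npz"]): fit(f,np.array([.523,-.0475,.055]),zt)
E
```

```text
t 11.6 meas [  0.5452  -0.1362   0.0563  14.29   -45.73    -0.89  ] cmd [  0.5457  -0.1366   0.095   14.29   -45.7     -0.89  ] F [ 0.2 -0.3 -0.2] q [-0.64  0.9   1.28  0.46  1.64 -1.02] gap 0.0883 g 0.0
n 930 rms 0.0016 origin [ 0.5235 -0.0466  0.0549] zt [ 0.2462 -0.9692 -0.0011] az(-zt) 104.26 branch [-0.0068 -0.0029  1.    ]
n 1117 rms 0.0026 origin [ 0.522  -0.0473  0.0552] zt [ 0.2504 -0.9681 -0.009 ] az(-zt) 104.5 branch [ 0.0054 -0.0079  1.    ]
n 2047 rms 0.0023 origin [ 0.5228 -0.047   0.0551] zt [ 0.2543 -0.9671 -0.0072] az(-zt) 104.73 branch [-0.0078 -0.0095  0.9999]
```

```bash
python3 - <<'E'
from h import *
P0=app(cmd(),np.array([-.135,.002,.133,0,0,0])); print(inv(*P0))
P0=app(P0,np.array([0,0,-.65,0,0,0])); print(inv(*P0))
plan(P0,[(.55,-.15,.27,14.3,-25),(.5228,-.047,.25,14.3,0),(.5228,-.047,.19,14.3,0),(.5228,-.047,.1285+HP,14.3,0)])
E
```

```text
[  0.5454  -0.1365   0.0571  14.29   -45.7     -0.89  ]
[  0.5698  -0.2263   0.1478  14.29   -45.7     -0.89  ]
(0.55, -0.15, 0.27, 14.3, -25) [0.679, -0.01, -0.151, -0.008, -0.23, -0.006]
(0.5228, -0.047, 0.25, 14.3, 0) [0.401, -0.004, 0.307, 0.0, -0.278, 0.0]
(0.5228, -0.047, 0.19, 14.3, 0) [0.0, -0.0, 0.3, 0.0, 0.0, 0.0]
(0.5228, -0.047, 0.1472, 14.3, 0) [0.0, -0.0, 0.214, 0.0, 0.0, 0.0]
```

Emit:
carry_out(steps=[0, 0, -0.08, 0, 0, 0, 1, 0, 0, -0.2, 0, 0, 0, 1, 0, 0, -0.4, 0, 0, 0, 1, 0, 0, -0.6, 0, 0, 0, 1, 0, 0, -0.65, 0, 0, 0, 1])

```text
time: 12.2
tool_pos: [0.5669, -0.2157, 0.1365]
ee_rot: [-1.503, -1.92, -0.616]
wrist_force: [-0.6, -0.4, -1.1]
finger_gap: 0.0881
grasp_force: 0.0
```

Emit:
carry_out(steps=[0.15, -0.002, -0.03, -0.002, -0.05, -0.001, 1, 0.3, -0.005, -0.07, -0.004, -0.1, -0.002, 1, 0.45, -0.007, -0.1, -0.005, -0.15, -0.004, 1, 0.6, -0.009, -0.13, -0.007, -0.2, -0.005, 1, 0.679, -0.01, -0.151, -0.008, -0.23, -0.006, 1])

```text
time: 12.7
tool_pos: [0.5475, -0.14, 0.254]
ee_rot: [-1.701, -2.195, -0.377]
wrist_force: [0.2, -0.0, 0.2]
finger_gap: 0.0883
grasp_force: 0.0
```

Emit:
carry_out(steps=[0.08, 0, 0.06, 0, -0.06, 0, 1, 0.17, -0.001, 0.13, 0, -0.12, 0, 1, 0.26, -0.002, 0.2, 0, -0.18, 0, 1, 0.35, -0.003, 0.26, 0, -0.24, 0, 1, 0.401, -0.004, 0.307, 0, -0.278, 0, 1])

```text
time: 13.2
tool_pos: [0.5215, -0.0444, 0.2299]
ee_rot: [1.922, 2.482, -0.002]
wrist_force: [0.6, -0.3, 0.1]
finger_gap: 0.0881
grasp_force: 0.0
```

Emit:
carry_out(steps=[0, 0, 0.1, 0, 0, 0, 1, 0, 0, 0.2, 0, 0, 0, 1, 0, 0, 0.3, 0, 0, 0, 1, 0, 0, 0.3, 0, 0, 0, 1])

```text
time: 13.6
tool_pos: [0.5208, -0.0457, 0.1676]
ee_rot: [-1.923, -2.478, 0.003]
wrist_force: [-0.0, -0.4, 0.5]
finger_gap: 0.0882
grasp_force: 0.0
```

```bash
python3 - <<'E'
from fit import *
from cell import eyes
show()
np.savez('side7.npz',**eyes.snapshot('side'));s=load('side7.npz')
cv2.imwrite('pics/side7.png',cv2.resize(s['pixels'][90:290,170:370],None,fx=3,fy=3))
a=np.radians(14.3);zt=-np.array([-np.sin(a),np.cos(a),0])
fit(["side7.npz"],np.array([.523,-.0475,.055]),zt)
E
```

```text
t 13.6 meas [ 0.5209 -0.0458  0.1863 14.38   -0.2    -0.27  ] cmd [ 0.5229 -0.0471  0.1472 14.31    0.02    0.    ] F [-0.  -0.4  0.5] q [-0.31  0.38  1.6   0.    1.17 -0.56] gap 0.0882 g 0.0
n 1115 rms 0.0026 origin [ 0.5222 -0.0472  0.055 ] zt [ 0.2496 -0.9683 -0.0113] az(-zt) 104.45 branch [ 0.003  -0.011   0.9999]
```

View pics/side7.png

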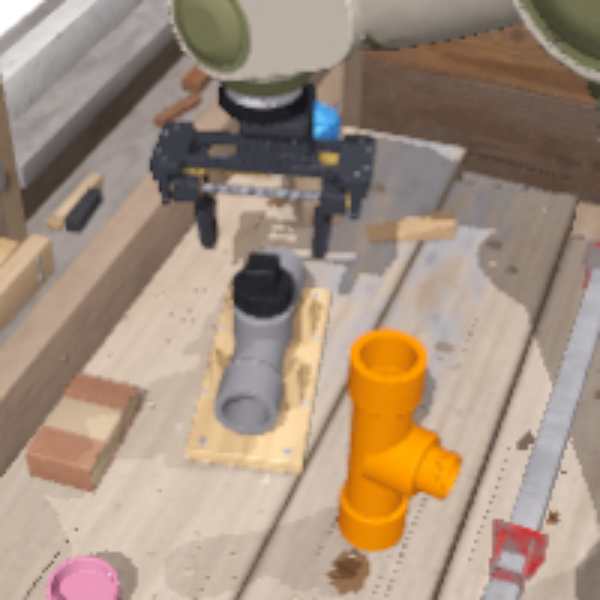

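The side crop shows the tee in both saddles, cap up (262,285), and the open gripper above it (fingers at 205,220 and 322,235). I'll correct the 2 mm offset and descend onto the head.

Emit:
carry_out(steps=[0, 0, 0, 0, 0, 0, 0.4, 0, 0, 0, 0, 0, 0, 0.4])

```text
time: 13.85
tool_pos: [0.523, -0.0469, 0.1716]
ee_rot: [1.926, 2.48, 0.001]
wrist_force: [0.6, -0.3, 0.7]
finger_gap: 0.0741
grasp_force: 0.0
```

```bash
python3 - <<'E'
from h import *
show(); P=meas()[1]
plan(P,[(.5228,-.047,.145+HP,14.3,0),(.5228,-.047,.1285+HP,14.3,0)])
E
```

```text
t 13.85 meas [ 0.523  -0.0469  0.1903 14.32    0.04    0.1   ] cmd [ 0.5229 -0.0471  0.1472 14.31    0.02    0.    ] F [ 0.6 -0.3  0.7] q [-0.31  0.37  1.6   0.    1.17 -0.56] gap 0.0741 g 0.0
(0.5228, -0.047, 0.16369999999999998, 14.3, 0) [-0.0, -0.001, 0.133, 0.001, 0.0, 0.0]
(0.5228, -0.047, 0.1472, 14.3, 0) [-0.0, -0.0, 0.083, 0.0, 0.0, 0.0]
```

Emit:
carry_out(steps=[0, -0.001, 0.04, 0, 0, 0, 0.4, 0, -0.001, 0.08, 0, 0, 0, 0.4, 0, -0.001, 0.12, 0, 0, 0, 0.4, 0, -0.001, 0.133, 0, 0, 0, 0.4])

```text
time: 14.25
tool_pos: [0.5221, -0.0468, 0.1429]
ee_rot: [-1.927, -2.48, 0.0]
wrist_force: [-0.6, 0.2, 0.4]
finger_gap: 0.0618
grasp_force: 0.0
```

Emit:
carry_out(steps=[0, 0, 0.02, 0, 0, 0, 0.4, 0, 0, 0.04, 0, 0, 0, 0.4, 0, 0, 0.06, 0, 0, 0, 0.4, 0, 0, 0.075, 0, 0, 0, 0.4, 0, 0, 0.08, 0, 0, 0, 0.4])

```text
time: 14.75
tool_pos: [0.5224, -0.0469, 0.1278]
ee_rot: [-1.927, -2.481, -0.0]
wrist_force: [0.0, 0.4, 0.3]
finger_gap: 0.0619
grasp_force: 0.0
```

```bash
python3 - <<'E'
from h import *
show()
E
```

```text
t 14.75 meas [ 5.224e-01 -4.690e-02  1.465e-01  1.431e+01 -1.000e-02  1.000e-02] cmd [ 5.229e-01 -4.690e-02  1.471e-01  1.432e+01  4.000e-02  1.000e-02] F [0.  0.4 0.3] q [-0.31  0.43  1.65  0.    1.07 -0.56] gap 0.0619 g 0.0
```

Emit:
carry_out(steps=[0, 0, 0, 0, 0, 0, -1, 0, 0, 0, 0, 0, 0, -1, 0, 0, 0, 0, 0, 0, -1, 0, 0, 0, 0, 0, 0, -1, 0, 0, 0, 0, 0, 0, -1], force=45)

```text
time: 15.25
tool_pos: [0.5227, -0.0469, 0.1283]
ee_rot: [1.927, 2.48, 0.001]
wrist_force: [0.8, -0.7, 0.0]
finger_gap: 0.0299
grasp_force: 45.0
```

```bash
python3 - <<'E'
from h import *
show()
E
```

```text
t 15.25 meas [ 5.227e-01 -4.690e-02  1.470e-01  1.431e+01  1.000e-02  5.000e-02] cmd [ 5.229e-01 -4.690e-02  1.471e-01  1.432e+01  4.000e-02  1.000e-02] F [ 0.8 -0.7  0. ] q [-0.31  0.43  1.64  0.    1.07 -0.56] gap 0.0299 g 45.0
```

Emit:
carry_out(steps=[0, 0, 0.004, 0, 0, 0, -1, 0, 0, 0.007, 0, 0, 0, -1, 0, 0, 0.007, 0, 0, 0, -1])

```text
time: 15.55
tool_pos: [0.5229, -0.0469, 0.128]
ee_rot: [1.926, 2.48, 0.001]
wrist_force: [-3.2, 0.9, 12.0]
finger_gap: 0.0297
grasp_force: 45.0
```

Emit:
carry_out(steps=[0, 0, -0.001, 0, 0, -0.044, -1, 0, 0, -0.002, 0, 0, -0.089, -1, 0, 0, -0.003, 0, 0, -0.133, -1, 0, 0, -0.004, 0, 0, -0.178, -1, 0, 0, -0.005, 0, 0, -0.222, -1])

```text
time: 16.05
tool_pos: [0.5231, -0.047, 0.1285]
ee_rot: [1.463, 2.778, 0.001]
wrist_force: [-0.6, 0.0, 3.2]
finger_gap: 0.0295
grasp_force: 45.0
```

```bash
python3 - <<'E'
from fit import *
from cell import eyes
show(); print(meas()[0]["wrist_torque"])
np.savez('side8.npz',**eyes.snapshot('side'))
a=np.radians(14.3);zt=-np.array([-np.sin(a),np.cos(a),0])
fit(["side8.npz"],np.array([.523,-.0475,.055]),zt)
E
```

```text
t 16.05 meas [ 0.523  -0.047   0.1472 34.44    0.08    0.1   ] cmd [ 5.229e-01 -4.690e-02  1.471e-01  1.432e+01  4.000e-02  1.000e-02] F [-0.6  0.   3.2] q [-0.31  0.43  1.64  0.    1.07 -0.91] gap 0.0295 g 45.0
[ 0.07771784 -0.17718078 -0.07242757]
n 1141 rms 0.0031 origin [ 0.5221 -0.0476  0.0556] zt [ 0.2521 -0.9677 -0.0012] az(-zt) 104.6 branch [-5.0e-04 -1.4e-03  1.0e+00]
```

Emit:
carry_out(steps=[0, 0, 0.001, 0, 0, -0.044, -1, 0, 0, 0.001, 0, 0, -0.089, -1, 0, 0, 0, 0, 0, -0.133, -1, 0, 0, -0.001, 0, 0, -0.178, -1, 0, 0, -0.002, 0, 0, -0.222, -1])

```text
time: 16.6
tool_pos: [0.5228, -0.047, 0.1286]
ee_rot: [0.961, 2.99, 0.0]
wrist_force: [-0.9, -0.6, 2.9]
finger_gap: 0.0295
grasp_force: 45.0
```

Emit:
carry_out(steps=[0, 0, -0.001, 0, 0, -0.044, -1, 0, 0, -0.002, 0, 0, -0.089, -1, 0, 0, -0.003, 0, 0, -0.133, -1, 0, 0, -0.004, 0, 0, -0.178, -1, 0, 0, -0.005, 0, 0, -0.222, -1])

```text
time: 17.1
tool_pos: [0.5224, -0.0469, 0.1289]
ee_rot: [-0.428, -3.112, -0.0]
wrist_force: [-0.7, 1.1, -0.1]
finger_gap: 0.0296
grasp_force: 45.0
```

```bash
python3 - <<'E'
from fit import *
from cell import eyes
show(); print(meas()[0]["wrist_torque"])
s=eyes.snapshot('side');np.savez('side9.npz',**s)
cv2.imwrite('pics/side9.png',cv2.resize(s['pixels'][110:260,190:340],None,fx=4,fy=4))
a=np.radians(14.3);zt=-np.array([-np.sin(a),np.cos(a),0])
fit(["side9.npz"],np.array([.523,-.0475,.055]),zt)
E
```

```text
t 17.1 meas [ 5.224e-01 -4.690e-02  1.476e-01  7.433e+01 -1.000e-02  1.000e-02] cmd [ 5.229e-01 -4.690e-02  1.471e-01  1.432e+01  4.000e-02  1.000e-02] F [-0.7  1.1 -0.1] q [-0.31  0.43  1.64  0.    1.07 -1.61] gap 0.0296 g 45.0
[ 0.07107317 -0.16961698  0.01323308]
n 1081 rms 0.0032 origin [ 0.5223 -0.0478  0.0564] zt [ 0.2473 -0.9689  0.0094] az(-zt) 104.32 branch [-0.0234  0.0037  0.9997]
```

View pics/side9.png

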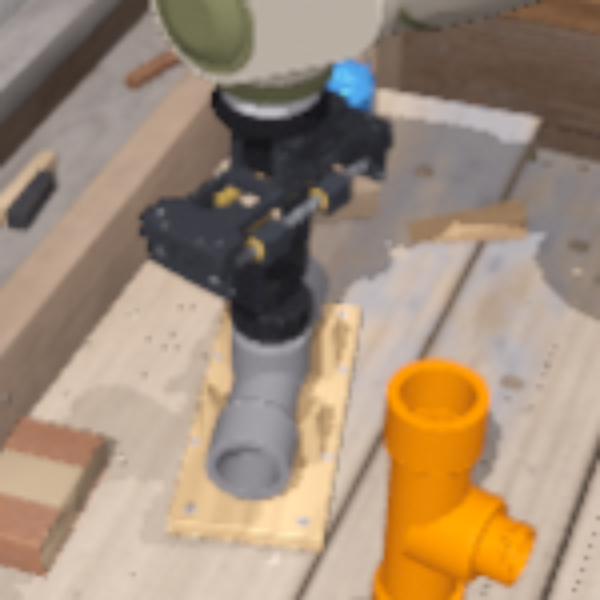

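The side crop shows the gripper turned about 60°, the cap (270,310) on the branch, and the tee still lying in the saddles. The last turn takes it to about 75°, rising with the thread.

Emit:
carry_out(steps=[0, 0, -0.002, 0, 0, -0.044, -1, 0, 0, -0.004, 0, 0, -0.089, -1, 0, 0, -0.006, 0, 0, -0.133, -1, 0, 0, -0.006, 0, 0, -0.167, -1, 0, 0, -0.006, 0, 0, -0.167, -1])

```text
time: 17.65
tool_pos: [0.5224, -0.0469, 0.1302]
ee_rot: [-0.022, -3.141, -0.0]
wrist_force: [-0.8, 0.0, -0.7]
finger_gap: 0.0293
grasp_force: 45.0
```

Emit:
carry_out(steps=[0, 0, -0.005, 0, 0, 0, -1, 0, 0, -0.01, 0, 0, 0, -1, 0, 0, -0.015, 0, 0, 0, -1, 0, 0, -0.015, 0, 0, 0, -1])

```text
time: 18.05
tool_pos: [0.5226, -0.0469, 0.1335]
ee_rot: [0.021, 3.141, 0.0]
wrist_force: [-0.2, 0.1, -0.2]
finger_gap: 0.0296
grasp_force: 45.0
```

```bash
python3 - <<'E'
from fit import *
from cell import eyes
show(); print(meas()[0]["wrist_torque"])
s=eyes.snapshot('side');np.savez('side10.npz',**s)
a=np.radians(14.3);zt=-np.array([-np.sin(a),np.cos(a),0])
fit(["side10.npz"],np.array([.523,-.0475,.055]),zt)
E
```

```text
t 18.05 meas [ 5.226e-01 -4.690e-02  1.522e-01  8.924e+01  4.000e-02  0.000e+00] cmd [ 5.229e-01 -4.690e-02  1.471e-01  1.432e+01  4.000e-02  1.000e-02] F [-0.2  0.1 -0.2] q [-0.31  0.42  1.64  0.    1.08 -1.87] gap 0.0296 g 45.0
[ 0.11713743 -0.10396839 -0.01300711]
n 1041 rms 0.003 origin [ 0.522  -0.0482  0.0579] zt [ 0.2416 -0.9702  0.0205] az(-zt) 103.98 branch [-0.0018  0.0207  0.9998]
```

Emit:
carry_out(steps=[0, 0, -0.015, 0, 0, 0, -1, 0, 0, -0.03, 0, 0, 0, -1, 0, 0, -0.045, 0, 0, 0, -1, 0, 0, -0.06, 0, 0, 0, -1, 0, 0, -0.06, 0, 0, 0, -1])

```text
time: 18.6
tool_pos: [0.5227, -0.047, 0.1459]
ee_rot: [0.02, 3.14, -0.0]
wrist_force: [-0.7, -0.7, -0.5]
finger_gap: 0.0294
grasp_force: 45.0
```

Emit:
carry_out(steps=[0, 0, -0.02, 0, 0, 0, -1, 0, 0, -0.04, 0, 0, 0, -1, 0, 0, -0.06, 0, 0, 0, -1, 0, 0, -0.06, 0, 0, 0, -1, 0, 0, -0.06, 0, 0, 0, -1])

```text
time: 19.1
tool_pos: [0.5226, -0.0469, 0.1574]
ee_rot: [0.02, 3.141, 0.0]
wrist_force: [0.8, -0.1, -0.9]
finger_gap: 0.0298
grasp_force: 45.0
```

```bash
python3 - <<'E'
import fit as F
from fit import *
from cell import eyes
show()
for n in('top','side'): np.savez(n+'11.npz',**eyes.snapshot(n))
s=load('side11.npz');cv2.imwrite('pics/side11.png',cv2.resize(s['pixels'][120:245,190:315],None,fx=4.5,fy=4.5))
a=np.radians(14.3);zt=-np.array([-np.sin(a),np.cos(a),0])
old=F.sdf; F.sdf=lambda P:np.minimum(old(P,False),cyl(P,0,.02,.0,.066))
fit(["side11.npz"],np.array([.523,-.0475,.055]),zt)
Q=cloud(s).reshape(-1,3);px=s['pixels'].reshape(-1,3)
m=(px.max(1)<60)&(np.hypot(Q[:,0]-.523,Q[:,1]+.047)<.036)&(Q[:,2]>.11)&(Q[:,2]<.2)
q=Q[m];print(len(q),np.percentile(q,[1,5,50,99],axis=0).round(4))
low=q[(q[:,2]<np.percentile(q[:,2],1)+.016)]
r=least_squares(lambda c:np.hypot(low[:,0]-c[0],low[:,1]-c[1])-.03,[.523,-.047],loss="soft_l1",f_scale=.002);print("cap centre",r.x)
E
```

```text
t 19.1 meas [ 5.225e-01 -4.690e-02  1.761e-01  8.928e+01  4.000e-02  1.000e-02] cmd [ 5.229e-01 -4.690e-02  1.471e-01  1.432e+01  4.000e-02  1.000e-02] F [ 0.8 -0.1 -0.9] q [-0.31  0.39  1.61  0.    1.14 -1.87] gap 0.0298 g 45.0
n 907 rms 0.003 origin [ 0.522  -0.0473  0.0552] zt [ 0.2507 -0.9681 -0.0063] az(-zt) 104.52 branch [-0.0088 -0.0087  0.9999]
260 [[ 0.4927 -0.0587  0.1341]
 [ 0.4953 -0.0536  0.1383]
 [ 0.5109 -0.0288  0.1547]
 [ 0.5417 -0.0154  0.1901]]
cap centre [ 0.52233262 -0.04777405]
```

View pics/side11.png

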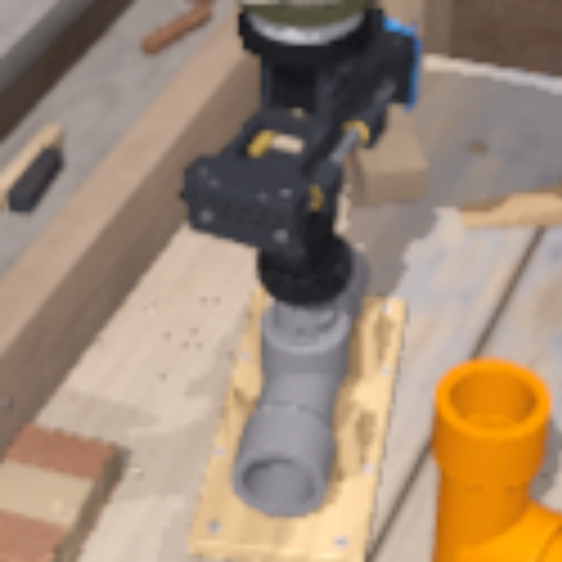

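The side crop shows the cap (305,270) held level over the open threaded neck (305,320), with the tee still in the saddles. The cap's lower edge is about 0.134 m and the mouth 0.121 m, so it clears by about 13 mm, and it is centred within 1 mm.

```bash
python3 -c "
from cell import r
print(r.hand_in())"
```

```text
the job is handed in; nothing more can be done
None
```

I laid the grey tee in the cradle with its branch up, unscrewed the black cap about 75° anticlockwise, and handed the job in still holding the cap level and centred about 13 mm above the open mouth; no verdict came back.

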